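# Seat a collet holder in the tool presetter

## Task

Take the collet holder with the brass hex nut out of the orange rack and seat it, shank down, in the upright spindle of the tool presetter, turning it until its drive slots drop over the spindle's two dogs and it is fully home; keep hold of it until it is home. Then let go and press the presetter's red clamp lever all the way down. Leave the other tools and everything else on the bench where they are.

Things in the scene. Friction and masses are not known exactly. Their poses are not given: they have to be found in the camera images.
- holder: The collet holder to seat, about 0.45 kg, upright, shank down, in one of the rack's three holes. Origin on its axis at the flange's underside, z up. Below it: a tapered steel shank 50 mm long, 31.8 mm across at the flange, narrowing 7 mm in diameter per 24 mm, loose in its rack hole (pull straight up, 55 mm or more to clear the rack). Above it: flange, hex nut and an 8 mm cutter ending at z = 86 mm.
- flange (a point): Centre of the top of the collet holder's flange, 18 mm above the holder's origin; axes as the holder's. The flange is 56 mm across and 18 mm thick, with two opposite drive slots through its full thickness, each 17 mm wide, from radius 17.5 mm outwards, opening towards +x and -x.
- nut (a point): Middle of the collet holder's brass hex nut, on its axis, 42 mm above the holder's origin: a good height to grip. Axes as the holder's. The nut is 34 mm across flats (39 mm across corners), 32 mm tall, its lower end 6 mm above the flange; its flats face 0, 60, 120 ... degrees from x.
- rack: Fixed orange tool rack 270 x 90 mm, its top at 65 mm, three 36 mm holes in a row along its x axis at -85, 0 and +85 mm; the holders' flanges rest on its top. Origin at the centre of its underside.
- presetter: Tool presetter, fixed. Origin on the spindle axis at the bench top, x and y axes those of its housing. Grey base 50 mm high, 170 mm along x, y from -110 to +235 mm; white collar round the spindle 100 mm across, 112 mm high; a measuring column and head stand 147 to 225 mm from the axis towards +y, 300 mm high; a red clamp lever towards -y.
- nose (a point): Centre of the upright spindle's flat steel face (75 mm across), 115 mm above the bench, opening upwards: the holder's origin must come to lie here. Axes are the housing's, not the spindle's. Its tapered bore is 0.7 mm wider in radius than the shank when home.
- dogs (a point): Point on the spindle axis at the height of the dogs' tops, 9 mm above the face; axes are the housing's. Two opposite black dogs, 14 mm wide, radius 20.5 to 32.5 mm, stand on the face; a holder not lined up rests on them 9 mm short of home. The spindle is braked (1.5 N m to turn) with the dogs' line anywhere within 35 degrees of this x axis; the angle is not reported: feel for it or look.
- clamp_hinge (a point): Hinge of the clamp lever, on the presetter 78 mm from the spindle axis towards the housing's -y, at height 78 mm; axes as the housing's.
- clamp_tip (a point): Outer end of the red grip of the clamp lever, on its centre line, 82 mm from the hinge; the grip is a round bar 18 mm thick over the last 37 mm. The lever points to the housing's -y and up.
- clamp (a joint): Clamp lever angle in rad: 0 = up, 45 degrees above level; 0.7 = fully down against its stop, 5 degrees above level. Pushing down on the grip moves it with about 3 N; it stays where it is left.
- chuck_holder: Bystander: like holder with a black drill chuck on top, 94 mm above its flange's underside (its origin), in the rack.
- centre_holder: Bystander: like holder with a plain steel pointed centre on top, 78 mm above its flange's underside (its origin), in the rack.
- rover: Bystander: toy rover on four black wheels, 142 x 110 x 97 mm. Origin under its centre.
- bin: Bystander: open blue bin 120 x 170 x 60 mm. Origin under its centre.
- mug: Bystander: white mug 76 mm across, 90 mm high. Origin under its centre.
- wrench: Bystander: wrench 160 mm long, lying.
- screwdriver: Bystander: screwdriver 180 mm long, lying.

How it is judged:
On the way, in this order (a step that is already met when the one before it is completed fails the run):
1. the collet holder is lifted out of the rack (height (world z) of holder above 0.125 m and contact force between the fingers and holder above 0.5 N), for 0.1 s.
2. its shank is fed into the spindle's mouth while held (z of holder in the frame of nose below 0.03 m and horizontal distance between holder and nose below 0.008 m and contact force between the fingers and holder above 0.5 N), for 0.1 s.
3. it is fully home over the dogs, the gripper still on it (z of holder in the frame of nose below 0.003 m and horizontal distance between holder and nose below 0.003 m and angle between holder's own z axis and vertical below 0.04 rad and contact force between the fingers and holder above 0.5 N), for 0.1 s.
4. then the clamp lever is pressed down (z of holder in the frame of nose below 0.003 m and horizontal distance between holder and nose below 0.003 m and angle between holder's own z axis and vertical below 0.04 rad and value of joint clamp above 0.55 rad), for 0.2 s.
At the end, for the whole second after the job is handed in: The collet holder is in the spindle, its flange's underside within 3 mm of the spindle face and 3 mm of its axis, upright within 0.04 rad, at rest, and the clamp lever is down past 0.55 rad (all of step 4 and linear speed of holder below 0.02 m/s); the robot touches nothing.
It fails at once if the clamp lever is pressed before the holder is home (value of joint clamp above 0.4 rad and z of holder in the frame of nose above 0.006 m).
It fails at once if another holder in the rack is moved more than 20 mm (distance of any of chuck_holder, centre_holder from where it was at the start of the episode above 0.02 m).
It fails at once if any other loose thing on the bench is moved more than 30 mm (distance of any of rover, bin, mug, wrench, screwdriver from where it was at the start of the episode above 0.03 m).
It also fails if it takes over 72 s, if anything falls off the work surface, if the arm or the gripper's body presses on something with over 40 N, if the wrist force passes 120 N, or if a joint passes its speed limit or range.

## Robot

A 7-joint arm with a two-finger parallel gripper is mounted at the origin on the work surface. World frame = base frame: x ahead of the robot, y to its left, z up, the work surface at z = 0. Lengths are in m, angles in rad, forces in N, time in s.
With the tool pointing down it reaches from about 0.4 to 0.9 m from the base axis. Payload 5.5 kg.
Tool frame: the origin (TCP) lies at the very end of the fingers, on their centre line; the grasp point (between the pads) lies 19 mm behind it; x points along the fingers, z is the direction in which the jaws open and shut, and the axes are right-handed (so a half turn about x gives the same grasp; the last joint's range is limited). The gripper opens to 92 mm and grips with 3 to 60 N. Pads are 19 mm wide; open, the fingers measure 130 mm over their backs; the gripper's body (75 mm by 190 mm) begins 47 mm behind the grasp point.
Start: joints at [1.466, 0.501, -0.427, 1.55, 0.221, 1.138, -0.21], TCP at [0.234, -0.607, 0.227] pointing down, gripper open.
Joint ranges: [-2.88, 2.88], [-0.31, 2.03], [-1.54, 1.56], [0.2, 2.42], [-1.41, 4.55], [0.19, 2.02], [-2.57, 2.57]. Speed limits (rad/s): [2.57, 2.57, 3.14, 3.14, 3.14, 3.14, 3.14].

## Interface

Orientations are given as a unit quaternion [x, y, z, w].
In Python, from cell import * gives the robot as it stands.
- The arm moves only by the tool move_arm, never from a script. Its argument "commands" is a list of rows, each a list of 7 numbers: the shift along the tool's x, y, z each as a share of 0.1 m, from -1 to 1, then the turn, a rotation vector about the tool's x, y, z each as a share of 45 degrees, from -1 to 1, then the opening, from 0 (shut) to 1 (fully open). A call has 1 to 10 rows; each row shifts and turns the commanded pose from where the row before left it, along the tool's axes as they then stand; what a row does not reach is not made up. A row lasts 1/8 s, in which the tool goes at most 62.5 mm and 10.7 degrees, less where a joint would pass 70% of its speed; a pose out of reach is approached as far as the arm can. A call with a number of a shift or a turn outside -1 to 1 is refused whole. A call with a gripper value outside its range is refused whole. The fingers move at their own pace and stop on an object; "force" is the grip in N (left out, the last holds). Time passes only in rows, so rows that do not move let the fingers close. It gives the time, the measured TCP pose, the force and the opening at its end, in the units of the state.
- sense(): the state, without advancing time (a new reading comes with each control period).
- read_camera(name): name is "scene" or "top" or "wrist"; returns a dict with "image" (384x512x3 uint8, red, green, blue), "range_z" (384x512 float32, m along the optical axis (not along the pixel's ray), 0 where there is no reading), "intrinsics" (3x3 intrinsics, pixels), "eye" and "attitude" of the camera in the world. Camera axes: x right, y down, z forward; pixel columns grow to the right and rows downward; lengths in m; the calibration is good to about 2 mm. A picture is of the moment at which its call begins.
- job_done(): hands the job in, once; it reports no verdict.
The state is a dict: "t": time; "q": joint angles; "dq": joint speeds; "effort": joint torques, N m; "tcp_pos": TCP position; "eef_rot": TCP orientation; "ft_force": force on the tool from outside, world axes, zero at the start; "ft_torque": the same for the moment, N m; "gripper_width": finger opening in m.
Only numpy, scipy, OpenCV 4.12 (cv2) and the standard library are available. Lean on these libraries where they do the work, as an engineer would, in place of code of your own. Each camera call takes 0.05 s, during which the arm holds its last target. There are 200 camera calls.

## Working session

There is one attempt and no reset: what is moved stays moved. The work goes in short steps, Python scripts to look and compute and a tool call to move; the robot and the scene stay as the last step left them, time stands still between calls to the robot, and variables do not carry over. Pictures are saved under pics/ and viewed, about 8 in all and at most 12, crops included, and the job is handed in when it is done.

Besides the shell and the picture viewer there is one more tool, called as name([rows], argument=value, ...), one row to a line, values as JSON. move_arm: Moves the arm, as the interface text tells. Its arguments: {"type":"object","properties":{"commands":{"type":"array"},"force":{"type":"number"}},"required":["commands"]}

```bash
mkdir -p pics; cat > h.py <<'E'
from cell import *
import numpy as np, cv2
from scipy.spatial.transform import Rotation as R
def cam(n):
    c=read_camera(n); K=np.array(c["intrinsics"]); a=np.array(c["attitude"])
    M=R.from_quat(a).as_matrix() if a.size==4 else a.reshape(3,3)
    v,u=np.mgrid[0:384,0:512]; z=c["range_z"]
    P=np.stack([(u-K[0,2])/K[0,0]*z,(v-K[1,2])/K[1,1]*z,z],-1)@M.T+np.array(c["eye"])
    P[z==0]=np.nan
    return c["image"],P,K,M,np.array(c["eye"])
def ray(K,M,eye,u,v,h):
    d=M@np.array([(u-K[0,2])/K[0,0],(v-K[1,2])/K[1,1],1]); return eye+d*(h-eye[2])/d[2]
E
python3 - <<'E'
from h import *
s=sense(); print(s)
ims=[]
for n in("scene","top","wrist"):
    im,P,K,M,e=cam(n); np.savez(f"{n}0.npz",im=im,P=P,K=K,M=M,e=e); print(n,e,M.round(2).tolist(),K[0,0]); ims.append(im)
cv2.imwrite("pics/a.png",cv2.resize(ims[1],(800,600))[:,:,::-1])
cv2.imwrite("pics/b.png",cv2.resize(ims[0],(800,600))[:,:,::-1])
E
```

```text
{'t': 0.0, 'q': array([ 1.46622054,  0.50188202, -0.42676008,  1.55140778,  0.22081971,
        1.13828539, -0.21029611]), 'dq': array([-2.05952556e-03,  8.08130417e-04, -3.38967602e-05,  4.66838957e-04,
        3.77589953e-06, -2.73841458e-04,  3.21664761e-04]), 'effort': array([-9.11993152e-05, -5.66610396e+01, -5.81642702e+00, -2.79114604e+01,
       -6.85973000e-02,  3.07656673e-02,  2.03680615e-04]), 'tcp_pos': array([ 0.23339428, -0.60592733,  0.22567174]), 'eef_rot': array([ 0.4005341 ,  0.58355368, -0.39973418,  0.58245182]), 'ft_force': array([-0.06080975, -0.06301124, -0.28950906]), 'ft_torque': array([ 0.01681756,  0.0085659 , -0.00462957]), 'gripper_width': 0.09165481850733308}
scene [1.1842442  0.31138767 0.9600371 ] [[-0.48, 0.66, -0.58], [0.88, 0.34, -0.33], [-0.02, -0.67, -0.74]] 370.8958750304866
top [ 0.25015622 -0.05716221  1.52151818] [[0.02, -0.98, 0.17], [-1.0, -0.02, 0.01], [-0.01, -0.17, -0.99]] 492.9250770147885
wrist [ 0.309844   -0.57574878  0.38365436] [[0.36, -0.89, -0.28], [-0.93, -0.34, -0.11], [-0.0, 0.3, -0.95]] 304.2565383485061
```

View pics/a.png

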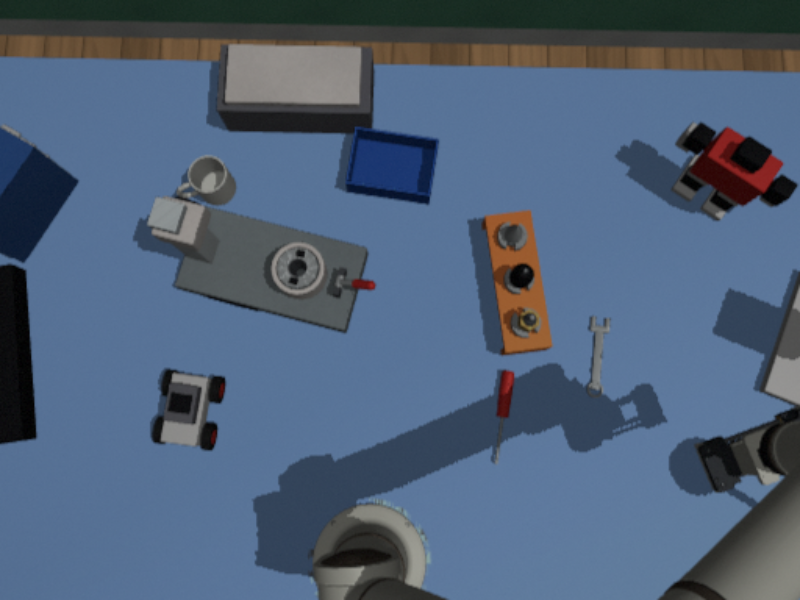

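View pics/b.png

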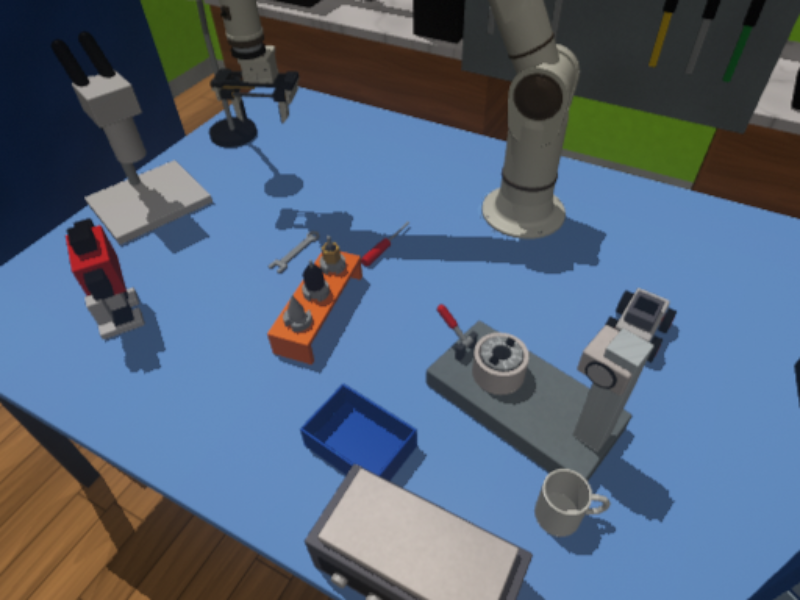

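The top view shows the brass-nut holder at about (528,322) in the near end hole of the rack. The spindle is at (298,268) with its dogs near (298,253) and (295,282), and the red lever is at (360,285). Next I'll measure them.

```bash
cat > m.py <<'E'
from h import *
def load(n): 
    d=np.load(n); return d["im"],d["P"],d["K"],d["M"],d["e"]
for n in("top","scene"):
    im,P,K,M,e=load(n+"0.npz"); hsv=cv2.cvtColor(im,cv2.COLOR_RGB2HSV); H,S,V=hsv[...,0],hsv[...,1],hsv[...,2]
    X,Y,Z=P[...,0],P[...,1],P[...,2]
    print(n)
    o=(H>5)&(H<18)&(S>180)&(V>120)&(abs(Z-.065)<.006)&(X>.3)
    r=cv2.minAreaRect((P[o][:,:2]*1000).astype(np.float32)); print("rack",r,np.median(Z[o]),o.sum())
    c=np.array(r[0])/1000; 
    near=(np.hypot(X-c[0],Y-c[1])<.16)
    # things above rack
    up=near&(Z>.09)
    k,l,st,ce=cv2.connectedComponentsWithStats(up.astype(np.uint8))
    for i in range(1,k):
        if st[i,4]>5:
            q=P[l==i]; print(" obj",st[i,4],ce[i].round(),q.mean(0).round(4),q[:,2].max().round(4),im[l==i].mean(0).round())
    # presetter
    a=(X>.4)&(X<.75)&(Y>0.0)&(Y<.4)
    b=a&(abs(Z-.05)<.004); r=cv2.minAreaRect((P[b][:,:2]*1000).astype(np.float32)); print("base",r,b.sum())
    t=a&(Z>.105)&(Z<.13)&(Y<.25); k,l,st,ce=cv2.connectedComponentsWithStats(t.astype(np.uint8))
    for i in range(1,k):
        if st[i,4]>60:
            q=(P[l==i][:,:2]*1000).astype(np.float32); print(" ring",st[i,4],cv2.minEnclosingCircle(q),np.median(P[l==i][:,2]),cv2.fitEllipse(cv2.convexHull(q)))
    red=((H<6)|(H>174))&(S>150)&(V>80)&a
    q=P[red]; print("red",red.sum(),q.mean(0),q[q[:,2].argmax()],q[q[:,2].argmin()])
E
python3 m.py
python3 - <<'E'
from h import *
d=np.load("top0.npz");im=d["im"]; e=np.load("scene0.npz")["im"]
A=cv2.resize(im[140:230,150:260],(550,450),interpolation=cv2.INTER_CUBIC); B=cv2.resize(im[180:230,310:360],(250,250),interpolation=cv2.INTER_CUBIC)
C=np.zeros((450,800,3),np.uint8);C[:,:550]=A;C[:250,550:]=B;cv2.imwrite("pics/c.png",C[:,:,::-1])
E
```

```text
top
rack ((571.7057495117188, -262.6656494140625), (194.18638610839844, 86.7470932006836), 6.972385883331299) 0.06677727538223055 64
 obj 104 [328. 149.] [ 0.6182 -0.2557  0.1141] 0.1411 [59. 58. 57.]
 obj 196 [333. 176.] [ 0.5344 -0.2676  0.1296] 0.1618 [20. 16. 14.]
 obj 146 [338. 204.] [ 0.4524 -0.2811  0.1221] 0.1569 [84. 74. 51.]
base ((626.438720703125, 214.70301818847656), (388.7582092285156, 303.7864685058594), 76.86534118652344) 3519
 ring 760 ((543.1259155273438, 147.7481689453125), 50.51005554199219) 0.11443910164069138 ((542.7941284179688, 147.46682739257812), (97.7919692993164, 99.33832550048828), 154.89398193359375)
red 60 [0.51050528 0.02193176 0.12828103] [0.50392022 0.01078336 0.14228336] [0.51195779 0.04153957 0.11103958]
scene
rack ((537.9318237304688, -270.1813659667969), (267.160400390625, 87.72454071044922), 8.642576217651367) 0.06554566717186672 617
 obj 148 [211. 161.] [ 0.4582 -0.2808  0.1167] 0.155 [84. 72. 58.]
 obj 198 [200. 177.] [ 0.5442 -0.2654  0.1221] 0.159 [34. 35. 45.]
 obj 117 [188. 197.] [ 0.6256 -0.2546  0.1122] 0.1417 [81. 75. 76.]
base ((619.80322265625, 215.94093322753906), (390.0384521484375, 308.71405029296875), 79.66357421875) 3939
 ring 74 ((518.2916870117188, 26.173856735229492), 21.690576553344727) 0.1181034648021218 ((512.4928588867188, 22.476516723632812), (17.140338897705078, 53.66595458984375), 166.31979370117188)
 ring 735 ((541.06103515625, 145.4858856201172), 51.40590286254883) 0.11408964621848239 ((540.7476806640625, 145.2208709716797), (98.0383529663086, 102.30105590820312), 113.49694061279297)
red 65 [0.51492952 0.02383924 0.1233015 ] [0.50935832 0.01120282 0.13873713] [0.52052246 0.03768276 0.10501051]
```

View pics/c.png

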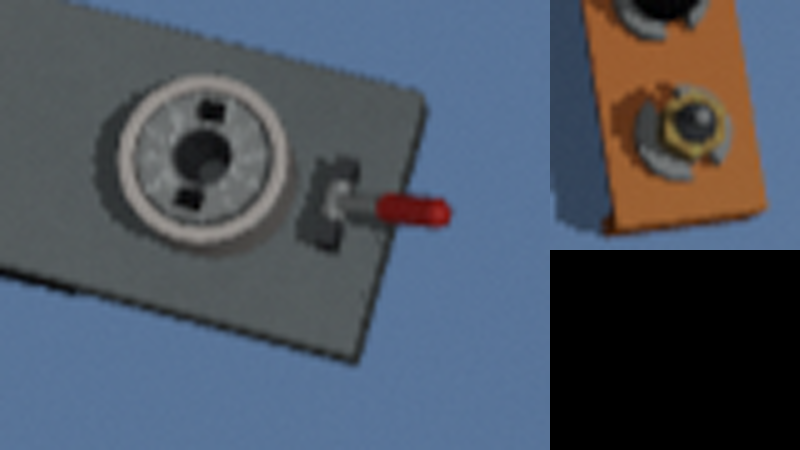

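The crop shows dogs at crop (212,110) and (188,198), and one holder slot at about (717,158) facing lower right. The ranges agree on the spindle near (0.542, 0.146) and the holder near (0.455, -0.282). I'll move above the holder for a wrist view.

move_arm([
  [-0.2,0.3,-0.2,0,0,0,1],
  [0,0.44,-0.3,0,0,0,1],
  [0,0.44,-0.3,0,0,0,1],
  [0,0.44,-0.3,0,0,0,1],
  [0,0.44,-0.3,0,0,0,1],
  [0,0.44,-0.3,0,0,0,1],
  [0,0.44,-0.3,0,0,0,1],
  [0,0.43,-0.3,0,0,0,1],
  [0,0,0,0,0,0,1],
])

```text
t: 1.27
tcp_pos: [0.4683, -0.2654, 0.247]
eef_rot: [0.398, 0.585, -0.397, 0.585]
ft_force: [-0.3, -0.4, 0.5]
gripper_width: 0.0919
```

```bash
python3 - <<'E'
from h import *
s=sense();print(s['t'],s['tcp_pos'],s['eef_rot'],s['q'].round(2))
im,P,K,M,e=cam("wrist"); np.savez("wrist1.npz",im=im,P=P,K=K,M=M,e=e); print(e)
cv2.imwrite("pics/d.png",cv2.resize(im,(800,600),interpolation=cv2.INTER_CUBIC)[:,:,::-1])
E
```

```text
1.275 [ 0.46830826 -0.26535815  0.24704927] [ 0.39836383  0.58467117 -0.39665573  0.5849189 ] [ 0.98  0.3  -0.62  1.81  0.19  1.09 -0.9 ]
[ 0.54409537 -0.23449006  0.40509716]
```

View pics/d.png

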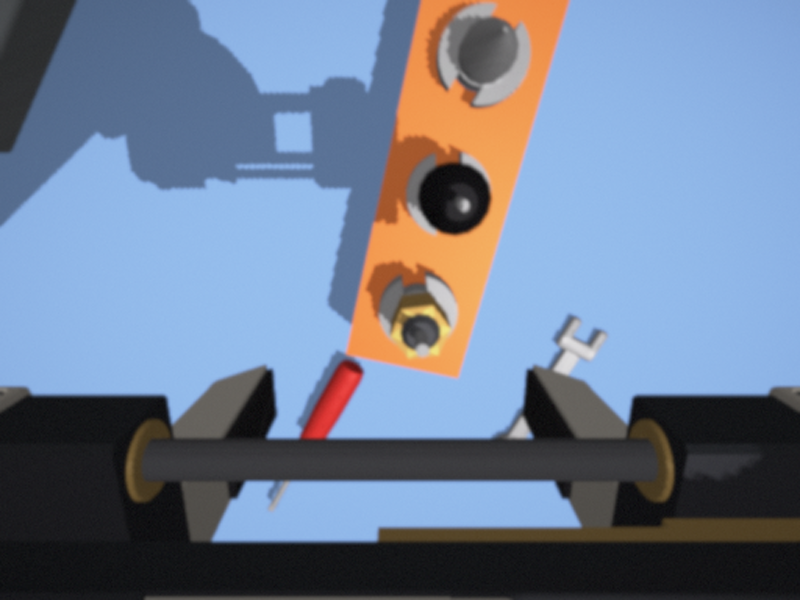

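The wrist view shows the brass holder at (418,312), the chuck at (452,195) and the centre at (485,50). One slot on the brass holder opens towards image-up. I'll zoom in to read the slot and nut angles.

```bash
python3 - <<'E'
from h import *
d=np.load("wrist1.npz");im,P,K,M,e=[d[k] for k in("im","P","K","M","e")]
# rectify the plane z=h to a world-aligned map, 6 px/mm: up = world +x, left = world +y
def rect(im,K,M,e,h,cx,cy,half,s):
    n=int(2*half*s); c=[]; 
    W=[(cx+half,cy+half),(cx+half,cy-half),(cx-half,cy-half),(cx-half,cy+half)]
    for x,y in W:
        p=K@(M.T@(np.array([x,y,h])-e)); c.append(p[:2]/p[2])
    H=cv2.getPerspectiveTransform(np.float32(c),np.float32([(0,0),(n,0),(n,n),(0,n)]))
    return cv2.warpPerspective(im,H,(n,n),flags=cv2.INTER_CUBIC)
cx,cy=.455,-.2815
a=rect(im,K,M,e,.083,cx,cy,.04,5000); b=rect(im,K,M,e,.123,cx,cy,.04,5000)
for i in(a,b):
    cv2.line(i,(200,0),(200,400),(0,255,0),1);cv2.line(i,(0,200),(400,200),(0,255,0),1)
cv2.imwrite("pics/e.png",np.hstack([a,b])[:,:,::-1])
# flange top by depth
f=(abs(P[...,2]-.083)<.005)&(np.hypot(P[...,0]-cx,P[...,1]-cy)<.04)
q=(P[f][:,:2]*1000).astype(np.float32);print(f.sum(),cv2.minEnclosingCircle(q))
t=(abs(P[...,2]-.123)<.004)&(np.hypot(P[...,0]-cx,P[...,1]-cy)<.03);print(t.sum(),P[t].mean(0),cv2.minAreaRect((P[t][:,:2]*1000).astype(np.float32)))
g=np.hypot(P[...,0]-cx,P[...,1]-cy)<.03; z=P[...,2][g];print(np.histogram(z,np.arange(.06,.16,.01)))
E
```

```text
676 ((452.4388427734375, -284.57757568359375), 28.430286407470703)
776 [ 0.45446346 -0.28333382  0.122264  ] ((452.50787353515625, -284.41180419921875), (34.002445220947266, 38.6440315246582), 89.2346420288086)
(array([464, 101, 649,  83,  94, 150, 783,  30,  40]), array([0.06, 0.07, 0.08, 0.09, 0.1 , 0.11, 0.12, 0.13, 0.14, 0.15]))
```

View pics/e.png

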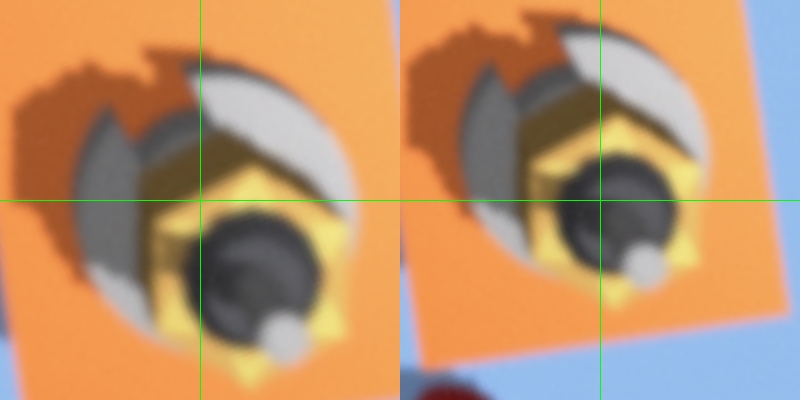

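The nut's flats face world 89° (also 29° and 149°), and the visible slot is at about 28°, so the holder's x axis is at about 29.2°. Its axis is at about (0.4533, -0.2838). Before gripping I'll take a close look at the spindle with the hand still empty.

move_arm([
  [-0.03,0.32,-0.46,0,0,0,1],
  [-0.03,0.32,-0.46,0,0,0,1],
  [-0.03,0.32,-0.46,0,0,0,1],
  [-0.03,0.32,-0.46,0,0,0,1],
  [-0.03,0.32,-0.46,0,0,0,1],
  [-0.03,0.32,-0.46,0,0,0,1],
  [-0.03,0.32,-0.46,0,0,0,1],
  [0,0,0,0,0,0,1],
  [0,0,0,0,0,0,1],
])

```text
t: 2.45
tcp_pos: [0.5588, 0.1084, 0.2671]
eef_rot: [0.4, 0.583, -0.401, 0.583]
ft_force: [-0.0, -0.5, 1.0]
gripper_width: 0.0921
```

```bash
cat >> h.py <<'E'
def rect(im,K,M,e,h,cx,cy,half,s):
    n=int(2*half*s); c=[]
    for x,y in [(cx+half,cy+half),(cx+half,cy-half),(cx-half,cy-half),(cx-half,cy+half)]:
        p=K@(M.T@(np.array([x,y,h])-e)); c.append(p[:2]/p[2])
    H=cv2.getPerspectiveTransform(np.float32(c),np.float32([(0,0),(n,0),(n,n),(0,n)]))
    return cv2.warpPerspective(im,H,(n,n),flags=cv2.INTER_CUBIC)
E
python3 - <<'E'
from h import *
s=sense();print(s['t'],s['tcp_pos'],s['eef_rot'],s['q'].round(2))
im,P,K,M,e=cam("wrist"); np.savez("wrist2.npz",im=im,P=P,K=K,M=M,e=e); print(e)
cx,cy=.5417,.1463
b=rect(im,K,M,e,.115,cx,cy,.06,4000);a=rect(im,K,M,e,.124,cx,cy,.06,4000)
g=cv2.cvtColor(a,cv2.COLOR_RGB2GRAY)
for i,(im2,h) in enumerate(((a,.124),(b,.115))):
    g=cv2.cvtColor(im2,cv2.COLOR_RGB2GRAY); m=(g<60).astype(np.uint8); k,l,st,ce=cv2.connectedComponentsWithStats(m)
    for j in range(1,k):
        if st[j,4]>150: 
            w=np.array([cx+.06-ce[j][1]/4000,cy+.06-ce[j][0]/4000]); print(h,st[j,4],ce[j].round(),w.round(4),np.hypot(*(w-[cx,cy])).round(4))
t=(abs(P[...,2]-.113)<.005)&(np.hypot(P[...,0]-cx,P[...,1]-cy)<.06)
q=(P[t][:,:2]*1000).astype(np.float32); print(t.sum(),cv2.minEnclosingCircle(q),np.median(P[t][:,2]))
for i in(a,b): cv2.line(i,(240,0),(240,480),(0,255,0),1);cv2.line(i,(0,240),(480,240),(0,255,0),1)
cv2.imwrite("pics/f.png",cv2.resize(np.hstack([a,cv2.resize(im,(640,480))]),None,fx=.7,fy=.7)[:,:,::-1])
E
```

```text
2.45 [0.55878912 0.10837867 0.26712918] [ 0.40000755  0.58272675 -0.401151    0.58266745] [ 0.37  0.38 -0.77  1.7   0.29  1.18 -1.69]
[0.63527083 0.13895851 0.42485921]
0.124 1905 [259. 135.] [0.568  0.1417] 0.0267
0.124 8971 [241. 239.] [0.5421 0.1462] 0.0004
0.124 931 [465. 299.] [0.527 0.09 ] 0.0581
0.124 2122 [216. 339.] [0.517  0.1522] 0.0254
0.115 2018 [258. 143.] [0.566  0.1417] 0.0247
0.115 9516 [240. 250.] [0.5393 0.1464] 0.0024
0.115 945 [470. 311.] [0.5239 0.0887] 0.0603
0.115 2259 [215. 353.] [0.5134 0.1526] 0.029
5225 ((541.0740966796875, 146.9522247314453), 49.84883499145508) 0.11364810959603583
```

View pics/f.png

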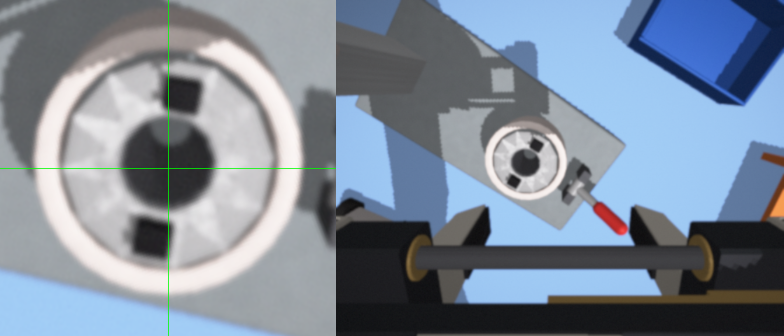

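Dogs: (0.568,0.142) and (0.517,0.152). That gives a dog line at about -11.6° and a spindle centre at about (0.5418,0.147), with 52 mm between the dogs against the expected 53 mm. Joint 7 would run out of range with the direct turn, so I'll use the half-turned grasp: move back over the holder, then turn 157.5° anticlockwise.

move_arm([
  [0.03,-0.34,0.47,0,0,0,1],
  [0.03,-0.34,0.47,0,0,0,1],
  [0.03,-0.34,0.47,0,0,0,1],
  [0.03,-0.34,0.47,0,0,0,1],
  [0.03,-0.34,0.47,0,0,0,1],
  [0.03,-0.34,0.47,0,0,0,1],
  [0.03,-0.34,0.47,0,0,0,1],
  [0,0,0,-0.23,0,0,1],
  [0,0,0,-0.23,0,0,1],
  [0,0,0,-0.23,0,0,1],
])

```text
t: 3.75
tcp_pos: [0.4528, -0.2848, 0.2465]
eef_rot: [0.229, 0.669, -0.23, 0.669]
ft_force: [-0.3, -0.3, -0.4]
gripper_width: 0.0915
```

move_arm([
  [0,0,0,-0.23,0,0,1],
  [0,0,0,-0.23,0,0,1],
  [0,0,0,-0.23,0,0,1],
  [0,0,0,-0.23,0,0,1],
  [0,0,0,-0.23,0,0,1],
  [0,0,0,-0.23,0,0,1],
  [0,0,0,-0.23,0,0,1],
  [0,0,0,-0.23,0,0,1],
  [0,0,0,-0.23,0,0,1],
  [0,0,0,-0.23,0,0,1],
])

```text
t: 5.0
tcp_pos: [0.4528, -0.2847, 0.2463]
eef_rot: [-0.384, 0.595, 0.384, 0.593]
ft_force: [0.2, -0.6, 0.7]
gripper_width: 0.0918
```

move_arm([
  [0,0,0,-0.23,0,0,1],
  [0,0,0,-0.22,0,0,1],
  [0,0,0,0,0,0,1],
])

```text
t: 5.38
tcp_pos: [0.4532, -0.2843, 0.2462]
eef_rot: [-0.48, 0.519, 0.481, 0.519]
ft_force: [-0.2, -0.3, -0.6]
gripper_width: 0.0919
```

```bash
cat >> h.py <<'E'
def go(p,ang):
    "shift (tool axes, mm) and turn (deg about tool x) from measured pose to TCP p with tool z at world angle ang (deg)"
    s=sense(); r=R.from_quat(s['eef_rot']); Mx=r.as_matrix(); z=np.degrees(np.arctan2(Mx[1,2],Mx[0,2]))
    # target orientation: x down, z at ang
    a=np.radians(ang); x=np.array([0,0,-1.]); zz=np.array([np.cos(a),np.sin(a),0]); T=np.stack([x,np.cross(zz,x),zz],1)
    rv=(R.from_matrix(Mx).inv()*R.from_matrix(T)).as_rotvec(degrees=True)
    print('t',round(s['t'],2),'tcp',s['tcp_pos'].round(4),'zang',z.round(2),'q7',s['q'][6].round(2),'w',s['gripper_width'].round(4),'F',s['ft_force'].round(1),'T',s['ft_torque'].round(2))
    print('shift mm (present axes)',(Mx.T@(np.array(p)-s['tcp_pos'])*1000).round(1),'(target axes)',(T.T@(np.array(p)-s['tcp_pos'])*1000).round(1),'turn/45',(rv/45).round(3))
E
python3 -c "
from h import *
go([.4533,-.2838,.065+.044-.019],89.2)"
```

```text
Traceback (most recent call last):
  File "h.py", line 25, in go
    print('t',round(s['t'],2),'tcp',s['tcp_pos'].round(4),'zang',z.round(2),'q7',s['q'][6].round(2),'w',s['gripper_width'].round(4),'F',s['ft_force'].round(1),'T',s['ft_torque'].round(2))
                                                                                                        ^^^^^^^^^^^^^^^^^^^^^^^^
AttributeError: 'float' object has no attribute 'round'
```

```bash
sed -i "s/s\['gripper_width'\].round(4)/round(s['gripper_width'],4)/" h.py
python3 - <<'E'
from h import *
go([.4533,-.2838,.090],89.2)
im,P,K,M,e=cam("wrist");np.savez("wrist3.npz",im=im,P=P,K=K,M=M,e=e)
cx,cy=.4533,-.284
for z0,r in((.083,.04),(.123,.03)):
    f=(abs(P[...,2]-z0)<.004)&(np.hypot(P[...,0]-cx,P[...,1]-cy)<r); q=(P[f][:,:2]*1000).astype(np.float32)
    print(z0,f.sum(),cv2.minEnclosingCircle(q),cv2.minAreaRect(q))
E
```

```text
t 5.38 tcp [ 0.4532 -0.2843  0.2462] zang 85.56 q7 1.59 w 0.0919 F [-0.2 -0.3 -0.6] T [ 0.07 -0.14  0.01]
shift mm (present axes) [156.2  -0.2   0.5] (target axes) [ 1.562e+02 -1.000e-01  5.000e-01] turn/45 [-0.081  0.    -0.002]
0.083 719 ((451.4140319824219, -284.1060791015625), 28.33518409729004) ((446.4059143066406, -283.94915771484375), (56.0200309753418, 45.509830474853516), 88.90998077392578)
0.123 841 ((452.020751953125, -284.09417724609375), 19.536359786987305) ((452.1511535644531, -284.19482421875), (38.812599182128906, 33.88737487792969), 0.7561498284339905)
```

move_arm([
  [0,0.01,0,-0.09,0,0,1],
  [0.5,0,0,0,0,0,1],
  [0.5,0,0,0,0,0,1],
  [0.35,0,0,0,0,0,1],
  [0.2,0,0,0,0,0,1],
  [0,0,0,0,0,0,1],
  [0,0,0,0,0,0,0.2],
  [0,0,0,0,0,0,0.2],
  [0,0,0,0,0,0,0.2],
  [0,0,0,0,0,0,0.2],
], force=40)

```text
t: 6.68
tcp_pos: [0.4541, -0.2825, 0.0922]
eef_rot: [-0.5, 0.5, 0.499, 0.5]
ft_force: [-0.7, 0.0, 0.3]
gripper_width: 0.0565
```

```bash
python3 -c "
from h import *
go([.4522,-.2842,.090],90)"
```

```text
t 6.67 tcp [ 0.4541 -0.2825  0.0922] zang 89.91 q7 1.49 w 0.0565 F [-0.7  0.   0.3] T [ 0.07 -0.16  0.03]
shift mm (present axes) [ 2.2  1.9 -1.7] (target axes) [ 2.2  1.9 -1.7] turn/45 [-0.002 -0.001  0.001]
```

move_arm([
  [0.02,0.02,-0.02,0,0,0,0.5],
  [0,0,0,0,0,0,0.2],
  [0,0,0,0,0,0,0.2],
  [0,0,0,0,0,0,0.2],
  [0,0,0,0,0,0,0.2],
  [0,0,0,0,0,0,0.2],
  [0,0,0,0,0,0,0.2],
], force=40)

```text
t: 7.55
tcp_pos: [0.4518, -0.2842, 0.0896]
eef_rot: [-0.5, 0.5, 0.5, 0.5]
ft_force: [0.9, -0.2, -1.9]
gripper_width: 0.0339
```

```bash
python3 -c "
from h import *
go([.4522,-.2842,.090],90)"
```

```text
t 7.55 tcp [ 0.4518 -0.2842  0.0896] zang 89.92 q7 1.49 w 0.0339 F [ 0.9 -0.2 -1.9] T [-0.07 -0.14  0.02]
shift mm (present axes) [-0.4 -0.4 -0. ] (target axes) [-0.4 -0.4 -0. ] turn/45 [-0.002  0.    -0.   ]
```

Gripped at 33.9 mm across the flats. I'll lift, carry it to the spindle and turn.

move_arm([
  [-0.3,0,0,0,0,0,0.2],
  [-0.4,0,0,0,0,0,0.2],
  [-0.5,0,0,0,0,0,0.2],
  [-0.4,0,0,0,0,0,0.2],
  [0,-0.11,0.5,0,0,0,0.2],
  [0,-0.11,0.5,0,0,0,0.2],
  [0,-0.11,0.5,0,0,0,0.2],
  [0,-0.11,0.5,0,0,0,0.2],
  [0,-0.11,0.5,0,0,0,0.2],
  [0,-0.11,0.5,0,0,0,0.2],
])

```text
t: 8.8
tcp_pos: [0.5177, 0.0174, 0.2492]
eef_rot: [-0.499, 0.501, 0.5, 0.5]
ft_force: [-0.2, -0.7, -4.0]
gripper_width: 0.0336
```

move_arm([
  [0,-0.11,0.5,0,0,0,0.2],
  [0,-0.11,0.5,0,0,0,0.2],
  [0,0,0.31,0,0,0,0.2],
  [0,0,0,0.23,0,0,0.2],
  [0,0,0,0.23,0,0,0.2],
  [0,0,0,0.23,0,0,0.2],
  [0,0,0,0.23,0,0,0.2],
  [0,0,0,0,0,0,0.2],
])

```text
t: 9.8
tcp_pos: [0.5397, 0.1469, 0.2492]
eef_rot: [-0.291, 0.645, 0.291, 0.644]
ft_force: [-0.3, -0.0, -4.7]
gripper_width: 0.0336
```

```bash
python3 - <<'E'
from h import *
go([.5418,.147,.155+.025],48.4)
im,P,K,M,e=cam("wrist");np.savez("wrist4.npz",im=im,P=P,K=K,M=M,e=e)
im2,P2,K2,M2,e2=cam("scene");np.savez("scene4.npz",im=im2,P=P2,K=K2,M=M2,e=e2)
c=cv2.resize(im2[120:320,200:400],(450,450))
cv2.imwrite("pics/g.png",np.hstack([c,cv2.resize(im[:,80:380],(350,450))])[:,:,::-1])
E
```

```text
t 9.8 tcp [0.5397 0.1469 0.2492] zang 48.66 q7 0.2 w 0.0336 F [-0.3 -0.  -4.7] T [ 0.08 -0.16  0.01]
shift mm (present axes) [69.2 -1.5  1.6] (target axes) [69.2 -1.5  1.5] turn/45 [ 0.006 -0.002 -0.001]
```

View pics/g.png

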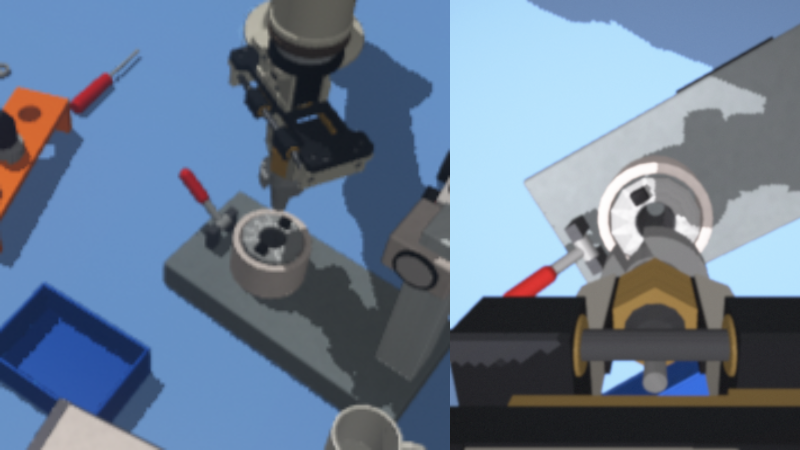

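The holder is held straight above the spindle (left crop: dogs at (285,222) and (250,255); right crop: one slot over the lit face). I'll descend to just above the dogs.

move_arm([
  [0,-0.01,0.015,0,0,0,0.2],
  [0.4,0,0,0,0,0,0.2],
  [0.3,0,0,0,0,0,0.2],
  [0.15,0,0,0,0,0,0.2],
  [0.08,0,0,0,0,0,0.2],
  [0,0,0,0,0,0,0.2],
])

```text
t: 10.65
tcp_pos: [0.5425, 0.1473, 0.157]
eef_rot: [-0.291, 0.644, 0.291, 0.645]
ft_force: [0.2, -0.8, -4.6]
gripper_width: 0.0341
```

```bash
python3 - <<'E'
from h import *
go([.5414,.1473,.1396],48.4)
E
```

```text
t 10.65 tcp [0.5425 0.1473 0.157 ] zang 48.54 q7 0.12 w 0.0341 F [ 0.2 -0.8 -4.6] T [ 0.06 -0.14  0.01]
shift mm (present axes) [17.4  0.8 -0.8] (target axes) [17.4  0.8 -0.8] turn/45 [ 0.003  0.    -0.   ]
```

move_arm([
  [0.05,0.008,-0.008,0,0,0,0.2],
  [0.03,0,0,0,0,0,0.2],
  [0.03,0,0,0,0,0,0.2],
  [0,0,0,0,0,0,0.2],
])

```text
t: 11.15
tcp_pos: [0.5411, 0.147, 0.1456]
eef_rot: [-0.291, 0.645, 0.291, 0.645]
ft_force: [0.6, 0.3, -4.7]
gripper_width: 0.0338
```

```bash
python3 - <<'E'
from h import *
go([.5414,.1473,.1396],48.4)
E
```

```text
t 11.15 tcp [0.5411 0.147  0.1456] zang 48.53 q7 0.11 w 0.0338 F [ 0.6  0.3 -4.7] T [ 0.04 -0.17  0.  ]
shift mm (present axes) [ 6.  -0.   0.5] (target axes) [ 6.  -0.   0.5] turn/45 [ 0.003 -0.    -0.   ]
```

It is 6 mm above home with no load, so the slots are already over the dogs. I'll keep feeding it down.

move_arm([
  [0.02,0,0.004,0,0,0,0.2],
  [0.02,0,0,0,0,0,0.2],
  [0.02,0,0,0,0,0,0.2],
  [0,0,0,0,0,0,0.2],
])

```text
t: 11.65
tcp_pos: [0.5412, 0.1471, 0.1397]
eef_rot: [-0.291, 0.645, 0.29, 0.644]
ft_force: [-2.0, -1.5, -3.4]
gripper_width: 0.0336
```

```bash
python3 - <<'E'
from h import *
go([.5414,.1473,.1396],48.4)
E
```

```text
t 11.65 tcp [0.5412 0.1471 0.1397] zang 48.52 q7 0.1 w 0.0336 F [-2.  -1.5 -3.4] T [-0.31  0.13  0.  ]
shift mm (present axes) [0.1 0.  0.3] (target axes) [0.1 0.  0.3] turn/45 [ 0.003 -0.001  0.   ]
```

move_arm([
  [0.01,0,0.002,0,0,0,0.2],
  [0.01,0,0,0,0,0,0.2],
  [0,0,0,0,0,0,0.2],
  [0,0,0,0,0,0,0.2],
])

```text
t: 12.15
tcp_pos: [0.5413, 0.1471, 0.1396]
eef_rot: [-0.291, 0.645, 0.29, 0.644]
ft_force: [-7.3, -5.3, 15.4]
gripper_width: 0.0337
```

```bash
python3 - <<'E'
from h import *
go([.5414,.1473,.1396],48.4)
E
```

```text
t 12.15 tcp [0.5413 0.1471 0.1396] zang 48.51 q7 0.1 w 0.0337 F [-7.3 -5.3 15.4] T [-0.95  1.6   0.06]
shift mm (present axes) [0.  0.1 0.2] (target axes) [0.  0.1 0.2] turn/45 [ 0.003 -0.002  0.002]
```

It stopped at z = 0.1396 with 20 N of added load, exactly the predicted home height. I'll relieve the side load, release and retreat upwards.

move_arm([
  [-0.01,0,-0.005,0,0,0,0.2],
  [0,0,0,0,0,0,0.2],
  [0,0,0,0,0,0,0.8],
  [0,0,0,0,0,0,0.8],
  [0,0,0,0,0,0,0.8],
  [-0.2,0,0,0,0,0,0.8],
  [-0.5,0,0,0,0,0,0.8],
  [-0.5,0,0,0,0,0,0.8],
  [0,0,0,0,0,0,0.8],
])

```text
t: 13.28
tcp_pos: [0.5439, 0.149, 0.2643]
eef_rot: [-0.291, 0.641, 0.29, 0.648]
ft_force: [0.2, 0.5, 0.1]
gripper_width: 0.0739
```

```bash
python3 - <<'E'
from h import *
go([.5414,.1473,.26],48.4)
im,P,K,M,e=cam("wrist");np.savez("wrist5.npz",im=im,P=P,K=K,M=M,e=e)
im2,P2,K2,M2,e2=cam("scene");cx,cy=.5418,.147
for Q,z0,r in((P,.133,.035),(P,.173,.025),(P2,.133,.035)):
    f=(abs(Q[...,2]-z0)<.005)&(np.hypot(Q[...,0]-cx,Q[...,1]-cy)<r); q=(Q[f][:,:2]*1000).astype(np.float32)
    print(z0,f.sum(),cv2.minEnclosingCircle(q),np.median(Q[f][:,2]))
# lever
hsv=cv2.cvtColor(im,cv2.COLOR_RGB2HSV); red=((hsv[...,0]<6)|(hsv[...,0]>174))&(hsv[...,1]>150)&(hsv[...,2]>80)
hs2=cv2.cvtColor(im2,cv2.COLOR_RGB2HSV); red2=((hs2[...,0]<6)|(hs2[...,0]>174))&(hs2[...,1]>150)&(hs2[...,2]>80)
for Q,m in((P,red),(P2,red2)):
    m=m&(np.hypot(Q[...,0]-.512,Q[...,1]-.02)<.08); q=Q[m]; print(m.sum(),q.mean(0).round(4),q[q[:,2].argmax()].round(4),q[q[:,2].argmin()].round(4))
c=cv2.resize(im2[120:320,200:400],(400,400))
cv2.imwrite("pics/i.png",np.hstack([c,cv2.resize(im,(400,400))])[:,:,::-1])
E
```

```text
t 13.28 tcp [0.5439 0.149  0.2643] zang 48.55 q7 0.21 w 0.0739 F [0.2 0.5 0.1] T [ 0.07 -0.2  -0.01]
shift mm (present axes) [ 4.3  0.7 -3. ] (target axes) [ 4.3  0.7 -2.9] turn/45 [0.003 0.009 0.007]
0.133 870 ((540.829345703125, 147.97267150878906), 28.475671768188477) 0.13276483473448647
0.173 1110 ((541.049560546875, 147.92193603515625), 19.5151309967041) 0.1714437948647979
0.133 132 ((541.5476684570312, 145.27688598632812), 29.5747013092041) 0.13335234193449896
615 [0.5099 0.026  0.1247] [0.5083 0.0099 0.1384] [0.5131 0.0447 0.1072]
64 [0.5155 0.0243 0.1236] [0.5128 0.0063 0.1396] [0.5219 0.0382 0.1068]
```

View pics/i.png

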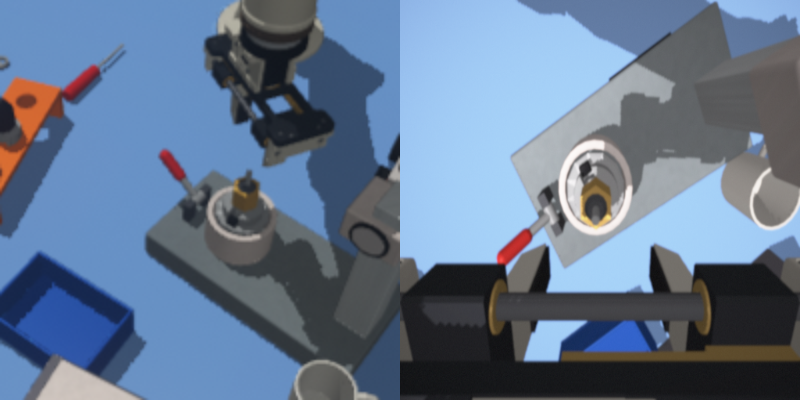

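The holder is seated: flange top at 0.1328 against an ideal 0.133, centre within 1 mm. The lever points towards (-0.25,-0.97) and is still up. I'll move over it with the fingers shut.

move_arm([
  [0,-0.2,-0.4,0,0,0,0.5],
  [0,-0.2,-0.4,0,0,0,0.2],
  [0,-0.2,-0.4,0,0,0,0],
  [0,0,0,0.18,0,0,0],
  [0,0,0,0.18,0,0,0],
  [0,0,0,0.18,0,0,0],
  [0,0,0,0,0,0,0],
  [0.5,0,0,0,0,0,0],
  [0.3,0,0,0,0,0,0],
  [0,0,0,0,0,0,0],
], force=20)

```text
t: 14.62
tcp_pos: [0.5043, 0.0175, 0.1764]
eef_rot: [-0.149, 0.693, 0.15, 0.689]
ft_force: [-0.4, 0.6, 0.0]
gripper_width: 0.0007
```

```bash
python3 - <<'E'
from h import *
go([.5095,.0176,.15],24.5)
go([.5095,.0176,.091],24.5)
E
```

```text
t 14.62 tcp [0.5043 0.0175 0.1764] zang 24.41 q7 0.02 w 0.0007 F [-0.4  0.6  0. ] T [ 0.01 -0.13  0.02]
shift mm (present axes) [26.3 -2.2  4.9] (target axes) [26.4 -2.1  4.8] turn/45 [-0.002 -0.006 -0.004]
t 14.62 tcp [0.5043 0.0175 0.1764] zang 24.41 q7 0.02 w 0.0007 F [-0.4  0.6  0. ] T [ 0.01 -0.13  0.02]
shift mm (present axes) [85.3 -2.4  5.2] (target axes) [85.4 -2.1  4.8] turn/45 [-0.002 -0.006 -0.004]
```

move_arm([
  [0.25,-0.02,0.05,0,0,0,0],
  [0.12,0,0,0,0,0,0],
  [0.12,0,0,0,0,0,0],
  [0.12,0,0,0,0,0,0],
  [0.12,0,0,0,0,0,0],
  [0.06,0,0,0,0,0,0],
  [0,0,0,0,0,0,0],
])

```text
t: 15.5
tcp_pos: [0.5114, 0.0179, 0.0992]
eef_rot: [-0.148, 0.692, 0.149, 0.691]
ft_force: [0.1, -0.4, 0.3]
gripper_width: 0.0002
```

```bash
python3 - <<'E'
from h import *
go([.5095,.0176,.091],24.5)
E
```

```text
t 15.5 tcp [0.5114 0.0179 0.0992] zang 24.23 q7 -0.09 w 0.0002 F [ 0.1 -0.4  0.3] T [ 0.02 -0.16  0.04]
shift mm (present axes) [ 8.2  0.5 -1.9] (target axes) [ 8.2  0.5 -1.9] turn/45 [-0.006 -0.001 -0.001]
```

move_arm([
  [0.04,0,-0.02,0,0,0,0],
  [0.03,0,0,0,0,0,0],
  [0.03,0,0,0,0,0,0],
  [0,0,0,0,0,0,0],
])

```text
t: 16.0
tcp_pos: [0.5107, 0.0164, 0.0913]
eef_rot: [-0.149, 0.691, 0.147, 0.691]
ft_force: [-3.0, -2.1, 19.2]
gripper_width: 0.0004
```

```bash
python3 - <<'E'
from h import *
go([.5095,.0176,.091],24.5)
im,P,K,M,e=cam("scene"); c=cv2.resize(im[150:290,230:370],(560,560),interpolation=cv2.INTER_CUBIC); cv2.imwrite("pics/j.png",c[:,:,::-1])
E
```

```text
t 16.0 tcp [0.5107 0.0164 0.0913] zang 24.2 q7 -0.1 w 0.0004 F [-3.  -2.1 19.2] T [-0.61  0.82 -0.01]
shift mm (present axes) [ 0.3  1.6 -0.6] (target axes) [ 0.3  1.6 -0.6] turn/45 [-0.007 -0.     0.003]
```

View pics/j.png

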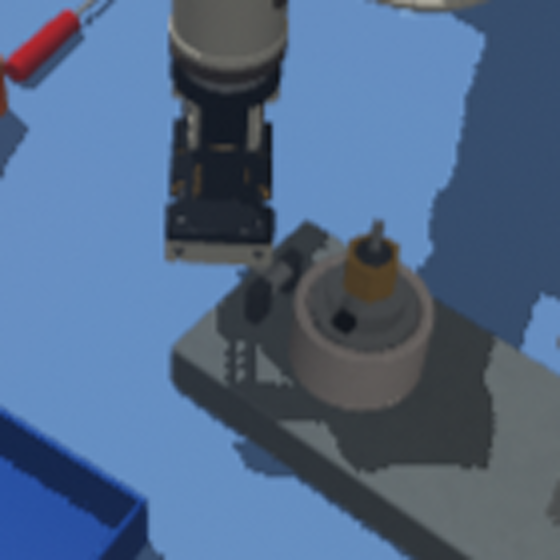

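The 19 N stop at z = 0.0913 matches the lever's end stop, and the dog at (343,320) still sits in the flange slot. I'll retreat and check.

move_arm([
  [0,0,0,0,0,0,0],
  [-0.1,0,0,0,0,0,0],
  [-0.5,0,0,0,0,0,0],
  [-0.5,0,0,0,0,0,0],
  [-0.5,-0.1,-0.3,0,0,0,0],
  [0,-0.1,-0.5,0,0,0,0],
  [0,-0.1,-0.5,0,0,0,0],
  [0,0,-0.3,0,0,0,0],
  [0,0,0,0,0,0,0],
])

```text
t: 17.18
tcp_pos: [0.3742, -0.0773, 0.2492]
eef_rot: [-0.148, 0.693, 0.146, 0.691]
ft_force: [1.0, -0.6, -0.1]
gripper_width: 0.0004
```

```bash
python3 - <<'E'
from h import *
go([.5,.0,.25],24.5)
cx,cy=.5415,.147
for n in("scene","top","wrist"):
    im,P,K,M,e=cam(n); hs=cv2.cvtColor(im,cv2.COLOR_RGB2HSV)
    f=(abs(P[...,2]-.133)<.005)&(np.hypot(P[...,0]-cx,P[...,1]-cy)<.035)
    if f.sum()>20: print(n,'flange',f.sum(),np.median(P[f][:,2]).round(4),cv2.minEnclosingCircle((P[f][:,:2]*1000).astype(np.float32)))
    m=((hs[...,0]<6)|(hs[...,0]>174))&(hs[...,1]>150)&(hs[...,2]>60)&(np.hypot(P[...,0]-.512,P[...,1]-.01)<.08); q=P[m]
    if len(q)>10: print(n,'red',len(q),q.mean(0).round(4),q[:,2].min().round(4),q[:,2].max().round(4))
    if n=="scene": cv2.imwrite("pics/k.png",cv2.resize(im[110:330,90:390],(750,550))[:,:,::-1])
E
```

```text
t 17.18 tcp [ 0.3742 -0.0773  0.2492] zang 24.0 q7 0.6 w 0.0004 F [ 1.  -0.6 -0.1] T [ 0.02 -0.14 -0.05]
shift mm (present axes) [ -1.2  19.4 146.4] (target axes) [ -0.8  18.1 146.5] turn/45 [-0.011 -0.004  0.001]
scene flange 133 0.1333 ((541.6538696289062, 146.0162811279297), 29.13602638244629)
scene red 63 [0.5121 0.0103 0.0907] 0.0858 0.097
top flange 101 0.1335 ((540.7717895507812, 147.6962890625), 29.449617385864258)
top red 73 [0.5055 0.0117 0.1065] 0.0796 0.3615
wrist red 708 [0.505  0.0106 0.0903] 0.0814 0.0952
```

View pics/k.png

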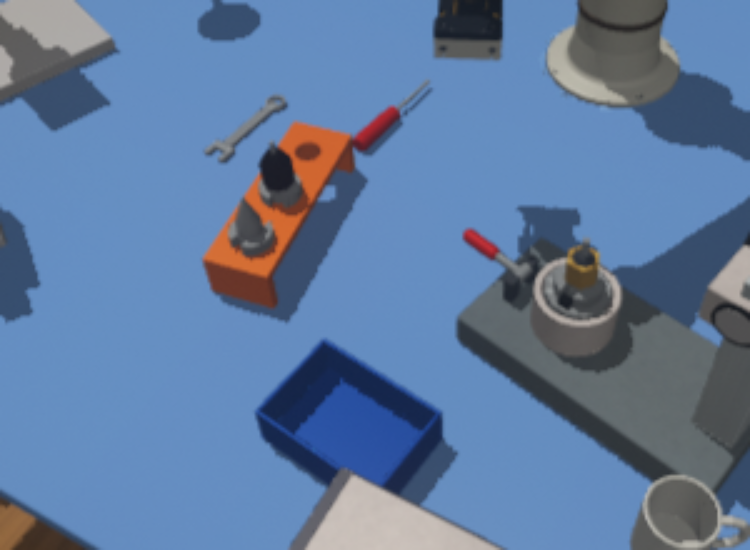

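The lever is near level at (480,243), the holder is home in the spindle at (580,275), and the rack's other tools, the screwdriver, wrench and bin look undisturbed. I'm handing in.

```bash
python3 -c "
from cell import *
print(job_done())"
```

```text
the job is handed in; nothing more can be done
None
```

The brass-nut collet holder is home in the presetter spindle, the clamp lever is down, and I handed the job in at about 17 s. No verdict was reported.

**What I did:** I gripped the holder by its nut flats (33.9 mm opening). I turned it about 41° so its slots lined up with the dogs, and fed it down until it stopped, still held. Then I let go, pressed the lever with shut fingers until it stopped at 19 N, and moved the arm clear.

**Last checks:**
- **Seating:** the flange top is at 0.133 m, which is the fully home height. The centre is within about 1–1.5 mm of the measured spindle axis, and the cameras disagree by about 1–2 mm, as their calibration allows. I did not measure the final tilt.
- **Clamp lever:** the grip lies at about 0.09 m and near level, which matches its end stop. The top camera's height for the red grip was off (0.107 m on average) because a stray red pixel group at 0.36 m was included. The other two views agree with each other.
- **Robot:** nothing is touching the gripper; the force reading is about 1 N.
- **Other things on the bench:** the two other holders, bin, screwdriver and wrench look unmoved in the last picture. The mug is only partly in that picture, and the rover is outside it. The arm did not go near the rover.

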